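# Index the spice carousel to its next stop

### The job

Turn the spice-tin carousel to its next stop: pull up the red knob on its arm until the locking pin is out of its notch, turn the carousel counter-clockwise (seen from above), and let the pin down into the notch of the dark steel stop plate, so that it drops fully home and the carousel is locked; then let go. Feel for the notch, letting the spring press the pin: never force the pin sideways or press it down hard. Leave the mug, canister and bowl where they are.

Things in the scene. Friction and masses are not known exactly. Their poses are not given: they have to be found in the camera images.
- base: Fixed round wooden foot of the spice carousel, 274 mm across; origin at table height on the vertical turning axis; x points to the starting notch, which the pin is in at the start; z up.
- ring_top (a point): Point on the turning axis at the height of the index ring's top, 30 mm above the table; fixed. The white ring (radii 98 to 132 mm) is flat and smooth but for two radial notches, 10.5 mm wide, cut right through: the starting notch at angle 0 of the foot's frame, and that of the stop plate. The pin can ride on the ring's and plate's top.
- start_notch (a point): Middle of the starting notch, at the ring's top, 115 mm from the axis; fixed. The only other notch is in the dark steel stop plate, flush in the ring, which has been clamped anywhere so that its notch is 42 to 64 degrees counter-clockwise of here: it must be seen or felt. The plate reaches 27 degrees to either side of its notch.
- stage (a joint): Angle of the carousel (rad): 0 at the starting notch, positive counter-clockwise seen from above, stops at -0.25 and 1.45. It stays where it is left; 1 N at the knob turns it with the pin held clear, about 3 N with the pin riding on the ring. Locked, it has about 1 mm of play either way at the knob.
- deck (a point): Centre of the turning mint deck (184 mm across), at its top, 44 mm above the table. It carries six tins (tops 92 mm above the table, outer edges 82 mm from the axis) and an arm 32 mm wide (top 46 mm; round collar of 26 mm diameter to 55 mm) that holds the plunger 115 mm from the axis.
- plunger (a joint): Height of the spring plunger (m): 0 fully down in a notch, 0.009 with the rounded tip of its 8 mm pin riding on the flat ring, 0.016 drawn fully up. The spring pushes down with 4.5 N at 0, about 7 N riding, 8.5 N fully up; it is damped, so it sinks smoothly when let go.
- knob (a point): Point on the axis of the red knob on the plunger, 115 mm from the turning axis; it moves with both. Upright cylinder of 24 mm diameter; the point is 12 mm below its top, 18 mm above its underside. With the pin fully down it is 80 mm above the table. The knob does not spin by itself: turn the gripper along with the carousel while it grips.
- mug: White mug, 76 mm across and 85 mm high, bystander; origin at the centre of its underside.
- canister: Green round canister, 64 mm across and 100 mm high, bystander; origin at the centre of its underside.
- bowl: Pink bowl, 110 mm across and 50 mm high, bystander; origin at the centre of its underside.

How it is judged (in metres and radians):
On the way, in this order (a step that is already met when the one before it is completed fails the run):
1. the pin is drawn up clear of the starting notch (value of joint plunger above 0.0085 m and value of joint stage below 0.5 rad), for 0.1 s.
2. the carousel is turned on towards the stop plate with the pin still up (value of joint plunger above 0.007 m and value of joint stage above 0.6 rad), for 0.05 s.
At the end, for the whole second after the job is handed in: The plunger is down to within 2 mm, in the stop plate's notch (carousel turned between 0.70 and 1.16 rad), which locks the carousel; it is let go of, and the bystanders are at rest (value of joint plunger below 0.002 m and value of joint stage between 0.7 and 1.16 rad and linear speed of each of mug, canister, bowl below 0.02 m/s); the robot touches nothing.
It fails at once if the locking pin is forced against the ring or the stop plate with more than 25 N (contact force between plunger_c0 and anything else above 25 N).
It fails at once if the mug, canister or bowl is moved by more than 20 mm (distance of any of mug, canister, bowl from where it was at the start of the episode above 0.02 m).
It also fails if it takes over 46 s, if anything falls off the work surface, if the arm or the gripper's body presses on something with over 40 N, if the wrist force passes 120 N, or if a joint passes its speed limit or range.

### The arm

A 6-joint arm with a two-finger parallel gripper is mounted at the origin on the work surface. World frame = base frame: x ahead of the robot, y to its left, z up, the work surface at z = 0. Lengths are in mm, angles in rad, forces in N, time in s.
With the tool pointing down it reaches from about 300 to 775 mm from the base axis. Payload 14.6 kg.
Tool frame: the origin (TCP) lies midway between the tips of the shut fingers; the grasp point (between the pads) lies 19 mm behind it (manip.hold_point_z is the distance from the TCP to the grasp point, in mm); z points along the fingers, y is the direction in which the jaws open and shut (so a half turn about z gives the same grasp; the last joint's range is limited). The gripper opens to 94 mm and grips with 3 to 60 N. Pads are 16 mm wide; open, the fingers measure 119 mm over their backs; the gripper's body (75 mm by 177 mm) begins 78 mm behind the grasp point.
Start: joints at [1.189, 0.3, 1.521, -0, 1.321, -0.067], TCP at [170.292, 522.963, 205.446] pointing down, gripper open.
Joint ranges: [-3.03, 3.03], [-0.79, 2.21], [0.23, 2.52], [-1.04, 4.18], [0, 3.07], [-2.55, 2.55]. Speed limits (rad/s): [2.22, 2.22, 2.57, 3.14, 3.14, 3.14].

### API

Orientations are given as [roll, pitch, yaw] about the fixed x, y, z axes, in that order (R = Rz(yaw) Ry(pitch) Rx(roll)).
In Python, from cell import manip gives the robot as it stands.
- The arm moves only by the shell command python3 -m crank 'ROWS' [OPENING] [FORCE]. ROWS is JSON, a list of rows, each an object with "offset": the shift along the world's x, y, z in m, a list of three; "spin": the turn about the world's z in degrees. In form: [{"offset": [dx, dy, dz], "spin": spin}, ...]. A call has exactly 8 rows; each row is the pose to reach, as a shift and turn from the pose measured when the call began; what a row does not reach only later rows make up. A row lasts 1/12 s, in which the tool goes at most 41.7 mm and 7.16 degrees, less where a joint would pass 70% of its speed; a pose out of reach is approached as far as the arm can. A call with a gripper value outside its range is refused whole. OPENING is the opening, from 0 (shut) to 1 (fully open), set as the call begins (- or left out, the last holds). The fingers move at their own pace and stop on an object; FORCE is the grip in N (left out, the last holds). Time passes only in rows, so rows that repeat a pose let the fingers close, or fill a call up. It gives the time, the measured TCP pose, the force and the opening at its end, in the units of the state.
- manip.read_state(): the state, without advancing time (a new reading comes with each control period).
- manip.camera(name): name is "scene" or "top"; returns a dict with "pixels" (480x640x3 uint8, red, green, blue), "fx", "fy", "cx", "cy" (pixels), "extrinsics" (4x4, takes a point from world to camera coordinates). Camera axes: x right, y down, z forward; pixel columns grow to the right and rows downward; lengths in mm; the calibration is good to about 2 mm. A picture is of the moment at which its call begins. There is no depth.
- manip.sign_off(): hands the job in, once; it reports no verdict.
Trained networks look in a picture, given as the dict that the camera call returned (one of the last four; its "shot" number tells which), for a name from the list of things; names that differ only in an ending like _2 or _b are one class to them, and where a whole thing is asked for, a point or a joint stands for the part that bears it (a point fixed in the world has none). Each returns a list of dicts, best first, with "conf" (0 to 1); they miss things now and then, are a little off and sometimes report something else, mostly with a low value. They report only what shows in the picture. A call takes as long as a camera call.
- manip.search_frame(picture, name): "location" ([x, y, z] in mm, in world coordinates, good to about 4 mm: the middle of the surface that is visible of it).
- manip.masks_of(picture, name): "mask" (480x640 bool, what is visible of it).
The state is a dict: "clock": time; "joints": joint angles; "qd": joint speeds; "effort": joint torques, N m; "eef_pos": TCP position; "eef_rot": TCP orientation; "wrist_force": force on the tool from outside, world axes, zero at the start; "moment": the same for the moment, N m; "finger_gap": finger opening in mm.
Only numpy, scipy, OpenCV 4.12 (cv2) and the standard library are available. Lean on these libraries where they do the work, as an engineer would, in place of code of your own. Each camera call takes 0.05 s, during which the arm holds its last target. There are 200 camera calls.

## Working session

There is one attempt and no reset: what is moved stays moved. The work goes in short steps, Python scripts to look and compute and a shell command to move; the robot and the scene stay as the last step left them, time stands still between calls to the robot, and variables do not carry over. Pictures are saved under pics/ and viewed, about 8 in all and at most 12, crops included, and the job is handed in when it is done.

```bash
mkdir -p pics
python3 - <<'E'
from cell import manip
import cv2,numpy as np
for n in("top","scene"):
    p=manip.camera(n)
    cv2.imwrite(f"pics/{n}1.png",p["pixels"][:,:,::-1])
    for k in("knob","deck","base","mug","canister","bowl"):
        print(n,k,[(np.round(r["location"]),round(r["conf"],2)) for r in manip.search_frame(p,k)[:2]])
    if n=="top": print(p["fx"],p["cx"],p["cy"],p["extrinsics"])
print(manip.read_state())
E
```

```text
top knob [(array([611., -99.,  87.]), 0.65)]
top deck [(array([503., -96.,  64.]), 0.97)]
top base [(array([506., -85.,  47.]), 0.86)]
top mug [(array([ 659., -285.,   50.]), 0.89)]
top canister [(array([473., 107., 102.]), 0.71), (array([609., -98.,  88.]), 0.55)]
top bowl [(array([ 512., -321.,   24.]), 0.57)]
441.7592950239919 321.7080303881926 236.7766534477543 [[-4.93668059e-04 -9.99913993e-01  1.31058410e-02  3.08345013e+01]
 [-9.97011833e-01 -5.20241747e-04 -7.72472288e-02  5.98986769e+02]
 [ 7.72474032e-02 -1.31048131e-02 -9.96925826e-01  7.82161116e+02]
 [ 0.00000000e+00  0.00000000e+00  0.00000000e+00  1.00000000e+00]]
scene knob [(array([ 618., -110.,   90.]), 0.67)]
scene deck [(array([ 518., -112.,   75.]), 0.74)]
scene base [(array([ 532., -117.,   56.]), 0.65), (array([ 520., -111.,   77.]), 0.43)]
scene mug [(array([ 662., -271.,   56.]), 0.76)]
scene canister [(array([487.,  99.,  72.]), 0.8)]
scene bowl [(array([ 490., -304.,   30.]), 0.91)]
{'clock': 0.7, 'joints': array([ 1.18939244e+00,  2.99869731e-01,  1.52101332e+00,  1.25656501e-05,
        1.32068824e+00, -6.65971195e-02]), 'qd': array([-0.00047934, -0.00037536,  0.00220879, -0.00056651,  0.00103681,
        0.00139674]), 'effort': array([-3.05487301e-04, -5.31557894e+01, -3.52881539e+01,  7.09105516e-02,
        2.12954334e-02, -1.46912311e-05]), 'eef_pos': array([170.29185208, 522.96081786, 205.45654938]), 'eef_rot': array([ 3.14157053e+00, -1.07264313e-05,  2.82678278e+00]), 'wrist_force': array([ 0.66070374, -0.17496494,  0.04247699]), 'moment': array([ 0.03003839, -0.00018706, -0.06004984]), 'finger_gap': 93.7341076056543}
```

View pics/top1.png

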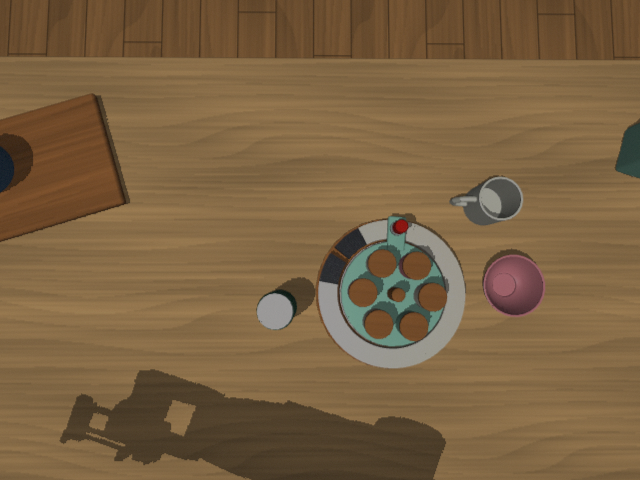

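View pics/scene1.png

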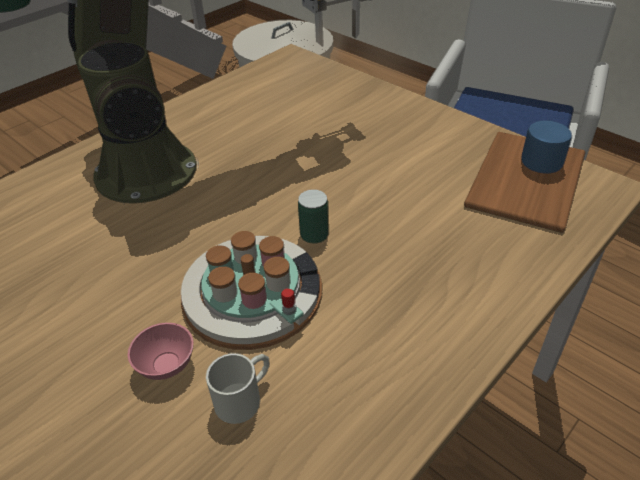

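The top view shows the knob at about (401,226), the starting notch at the top of the ring, and the dark plate at upper left with its notch near (341,255). I'll measure these by back-projection.

```bash
cat > h.py <<'E'
from cell import manip
import cv2,numpy as np
from scipy.optimize import least_squares
def unproj(p,uv,z):
    uv=np.atleast_2d(uv).astype(float);E=np.array(p["extrinsics"]);R,t=E[:3,:3],E[:3,3]
    d=np.c_[(uv[:,0]-p["cx"])/p["fx"],(uv[:,1]-p["cy"])/p["fy"],np.ones(len(uv))]@R
    c=-R.T@t
    return c+d*((z-c[2])/d[:,2])[:,None]
def redknob(p,z):
    h=cv2.cvtColor(p["pixels"],cv2.COLOR_RGB2HSV)
    m=((h[...,0]<6)|(h[...,0]>174))&(h[...,1]>190)&(h[...,2]>60)
    v,u=np.nonzero(m);return len(u),(u.mean(),v.mean()),unproj(p,[u.mean(),v.mean()],z)[0]
E
python3 - <<'E'
from h import *
p=manip.camera("top");im=p["pixels"].astype(int)
s=im.max(2)-im.min(2)
white=((s<22)&(im.min(2)>110)).astype(np.uint8)
n,l,st,c=cv2.connectedComponentsWithStats(white)
i=l[330,430] or l[345,440]; print(i,st[i])
v,u=np.nonzero(l==i);hull=cv2.convexHull(np.c_[u,v].astype(np.int32))[:,0]
P=unproj(p,hull,30)[:,:2]
f=least_squares(lambda q:np.hypot(*(P-q[:2]).T)-q[2],[505,-92,132],loss="soft_l1",f_scale=1.5)
print("ring",f.x, np.sqrt(2*f.cost/len(P)));C=f.x[:2]
# upright cylinder: knob visible part approx mid z
print("knob",redknob(p,88))
# unwrap annulus at z=30
E=np.array(p["extrinsics"])
for r in (108,115,122,127):
    row=[]
    for a in np.arange(-10,100,2.):
        X=np.array([C[0]+r*np.cos(np.radians(a)),C[1]+r*np.sin(np.radians(a)),30,1]);q=E@X
        uu=p["fx"]*q[0]/q[2]+p["cx"];vv=p["fy"]*q[1]/q[2]+p["cy"]
        row.append(tuple(cv2.getRectSubPix(p["pixels"],(1,1),(uu,vv))[0,0]))
    print(r,[f"{int(a)}:{x[0]-0}/{int(x[0])-int(x[2])}" for a,x in zip(np.arange(-10,100,2),row)])
c=cv2.resize(p["pixels"][200:300,310:430],None,fx=6,fy=6,interpolation=cv2.INTER_CUBIC)
cv2.imwrite("pics/crop1.png",c[:,:,::-1])
E
```

```text
4 [ 318  223  147  145 5416]
ring [498.23954305 -93.85697989 131.45878496] 0.1449962977899168
knob (154, (np.float64(400.15584415584414), np.float64(226.26623376623377)), array([ 611.74680643, -100.26533962,   88.        ]))
108 ['-10:87/13', '-8:75/51', '-6:79/35', '-4:89/18', '-2:91/-3', '0:90/-18', '2:96/-24', '4:120/2', '6:155/11', '8:154/12', '10:154/10', '12:155/10', '14:154/11', '16:155/9', '18:155/12', '20:154/11', '22:154/9', '24:155/9', '26:138/7', '28:38/-5', '30:38/-3', '32:41/-5', '34:42/-4', '36:41/-5', '38:38/-4', '40:39/-4', '42:40/-5', '44:41/-4', '46:41/-3', '48:42/-4', '50:41/-3', '52:86/47', '54:77/49', '56:62/28', '58:42/-5', '60:42/-4', '62:45/-6', '64:43/-4', '66:45/-3', '68:45/-5', '70:45/-5', '72:44/-5', '74:46/-4', '76:45/-5', '78:44/-2', '80:49/-2', '82:150/5', '84:155/4', '86:154/4', '88:155/4', '90:153/3', '92:155/4', '94:154/4', '96:155/3', '98:153/3']
115 ['-10:139/121', '-8:139/121', '-6:126/109', '-4:82/66', '-2:77/41', '0:91/-5', '2:87/-22', '4:146/10', '6:154/12', '8:154/10', '10:155/12', '12:156/12', '14:155/12', '16:155/12', '18:155/10', '20:155/1
[... 1136 characters left out ...]
54/3', '98:154/4']
127 ['-10:138/121', '-8:139/123', '-6:137/116', '-4:76/52', '-2:84/-6', '0:101/-27', '2:87/-17', '4:155/12', '6:154/13', '8:155/13', '10:155/12', '12:153/11', '14:155/12', '16:154/10', '18:155/11', '20:155/10', '22:155/12', '24:156/11', '26:151/11', '28:40/-3', '30:39/-3', '32:38/-5', '34:40/-2', '36:40/-3', '38:39/-4', '40:40/-5', '42:40/-3', '44:41/-4', '46:39/-5', '48:41/-3', '50:42/-3', '52:95/59', '54:80/50', '56:64/38', '58:43/-4', '60:42/-6', '62:44/-4', '64:44/-4', '66:45/-3', '68:46/-4', '70:44/-3', '72:44/-4', '74:44/-6', '76:45/-3', '78:45/-5', '80:55/-4', '82:151/4', '84:155/4', '86:155/3', '88:154/3', '90:155/3', '92:154/3', '94:155/3', '96:153/2', '98:155/3']
```

View pics/crop1.png

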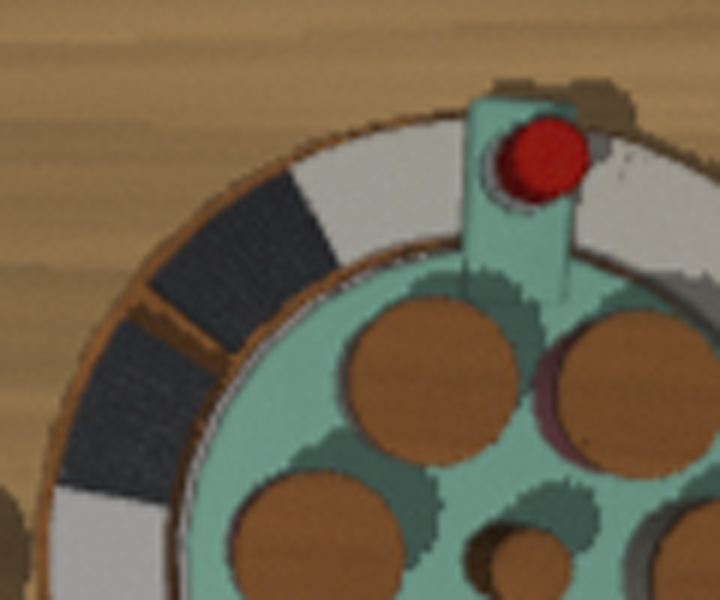

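Notch is near 54° and the knob near -3.5° in world angles, so the turn is about 57.5°, from axis ≈ (498,-94). Moving above the knob with yaw ≈ -3.5°.

```bash
python3 -m crank '[{"offset":[0.018,-0.026,0],"spin":-6.9},{"offset":[0.037,-0.052,0],"spin":-13.8},{"offset":[0.055,-0.078,0],"spin":-20.7},{"offset":[0.074,-0.104,0],"spin":-27.6},{"offset":[0.092,-0.130,0],"spin":-34.5},{"offset":[0.111,-0.156,0],"spin":-41.4},{"offset":[0.129,-0.182,0],"spin":-48.3},{"offset":[0.148,-0.208,0],"spin":-55.2}]' 0.8 5
python3 -m crank '[{"offset":[0.018,-0.026,0],"spin":-6.9},{"offset":[0.037,-0.052,0],"spin":-13.8},{"offset":[0.055,-0.078,0],"spin":-20.7},{"offset":[0.074,-0.104,0],"spin":-27.6},{"offset":[0.092,-0.130,0],"spin":-34.5},{"offset":[0.111,-0.156,0],"spin":-41.4},{"offset":[0.129,-0.182,0],"spin":-48.3},{"offset":[0.148,-0.208,0],"spin":-55.2}]'
python3 -m crank '[{"offset":[0.018,-0.026,0],"spin":-6.9},{"offset":[0.037,-0.052,0],"spin":-13.8},{"offset":[0.055,-0.078,0],"spin":-20.7},{"offset":[0.074,-0.104,0],"spin":-27.6},{"offset":[0.092,-0.130,0],"spin":-34.5},{"offset":[0.111,-0.156,0],"spin":-41.4},{"offset":[0.129,-0.182,0],"spin":-48.3},{"offset":[0.148,-0.208,0],"spin":-55.2}]'
```

```text
clock: 1.42
eef_pos: [318.9, 313.6, 205.6]
eef_rot: [3.141, -0.0, 1.858]
wrist_force: [0.4, 0.2, -0.2]
finger_gap: 75.5
clock: 2.08
eef_pos: [467.5, 104.1, 205.8]
eef_rot: [3.141, -0.0, 0.888]
wrist_force: [0.6, 0.9, -0.6]
finger_gap: 75.3
clock: 2.75
eef_pos: [616.1, -105.3, 205.8]
eef_rot: [3.141, -0.001, -0.081]
wrist_force: [0.2, -0.3, 0.8]
finger_gap: 75.1
```

```bash
python3 -m crank '[{"offset":[-0.003,0.004,-0.02],"spin":1},{"offset":[-0.003,0.004,-0.04],"spin":1},{"offset":[-0.003,0.004,-0.06],"spin":1},{"offset":[-0.003,0.004,-0.08],"spin":1},{"offset":[-0.003,0.004,-0.095],"spin":1},{"offset":[-0.003,0.004,-0.095],"spin":1},{"offset":[-0.003,0.004,-0.095],"spin":1},{"offset":[-0.003,0.004,-0.095],"spin":1}]'
python3 - <<'E'
from h import *
p=manip.camera("scene");print(manip.read_state()["eef_pos"])
c=cv2.resize(p["pixels"][200:360,180:390],None,fx=3.5,fy=3.5,interpolation=cv2.INTER_CUBIC)
cv2.imwrite("pics/s2.png",c[:,:,::-1])
E
```

```text
clock: 3.42
eef_pos: [613.6, -101.5, 112.0]
eef_rot: [3.141, -0.002, -0.064]
wrist_force: [-0.4, -0.3, 0.6]
finger_gap: 75.1
[ 613.72876942 -101.46543847  112.21880215]
```

View pics/s2.png

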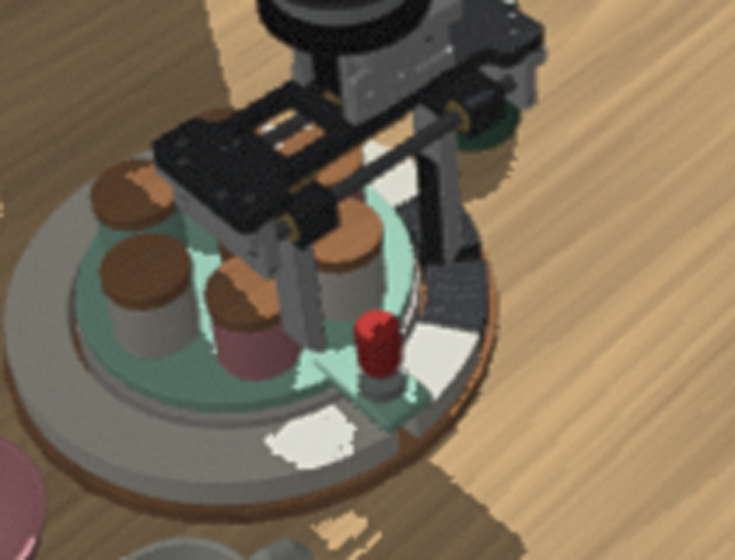

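The fingers straddle the red knob (knob top at crop (377,320), finger tips at (310,345) and (440,260)). Descending, then closing lightly.

```bash
python3 -m crank '[{"offset":[0,0,-0.012],"spin":0},{"offset":[0,0,-0.024],"spin":0},{"offset":[0,0,-0.036],"spin":0},{"offset":[0,0,-0.046],"spin":0},{"offset":[0,0,-0.049],"spin":0},{"offset":[0,0,-0.049],"spin":0},{"offset":[0,0,-0.049],"spin":0},{"offset":[0,0,-0.049],"spin":0}]' 0.45 3
python3 -m crank '[{"offset":[0,0,0],"spin":0},{"offset":[0,0,0],"spin":0},{"offset":[0,0,0],"spin":0},{"offset":[0,0,0],"spin":0},{"offset":[0,0,0],"spin":0},{"offset":[0,0,0],"spin":0},{"offset":[0,0,0],"spin":0},{"offset":[0,0,0],"spin":0}]' 0 3
```

```text
clock: 4.13
eef_pos: [614.0, -101.5, 63.7]
eef_rot: [3.141, -0.003, -0.064]
wrist_force: [-0.2, 0.6, 0.1]
finger_gap: 42.5
clock: 4.8
eef_pos: [614.2, -101.6, 64.0]
eef_rot: [3.14, -0.004, -0.064]
wrist_force: [-0.5, -0.0, 3.9]
finger_gap: 23.9
```

```bash
python3 -m crank '[{"offset":[0,0,0],"spin":0},{"offset":[0,0,0],"spin":0},{"offset":[0,0,0],"spin":0},{"offset":[0,0,0],"spin":0},{"offset":[0,0,0.002],"spin":0},{"offset":[0,0,0.004],"spin":0},{"offset":[0,0,0.006],"spin":0},{"offset":[0,0,0.006],"spin":0}]' 0 22
```

```text
clock: 5.47
eef_pos: [614.1, -101.5, 69.9]
eef_rot: [3.141, -0.003, -0.064]
wrist_force: [3.1, -0.5, -5.9]
finger_gap: 23.3
```

```bash
python3 -m crank '[{"offset":[0,0,0.002],"spin":0},{"offset":[0,0,0.004],"spin":0},{"offset":[0,0,0.006],"spin":0},{"offset":[0,0,0.0075],"spin":0},{"offset":[0,0,0.0075],"spin":0},{"offset":[0,0,0.0075],"spin":0},{"offset":[0,0,0.0075],"spin":0},{"offset":[0,0,0.0075],"spin":0}]'
python3 - <<'E'
from h import *
import math
s=manip.read_state();print(s["eef_pos"],s["wrist_force"])
p=manip.camera("scene")
c=cv2.resize(p["pixels"][250:350,230:350],None,fx=6,fy=6,interpolation=cv2.INTER_CUBIC)
cv2.imwrite("pics/s3.png",c[:,:,::-1])
C=np.array([498.2,-93.9]);r=s["eef_pos"][:2]-C;print(np.hypot(*r),math.degrees(math.atan2(r[1],r[0])))
for base in (0,20,40):
    q0=np.array(r);
    def rot(a):a=math.radians(a);return np.array([r[0]*math.cos(a)-r[1]*math.sin(a),r[0]*math.sin(a)+r[1]*math.cos(a)])
    b=rot(base)
    for i in range(1,9):print(base,2.5*i,np.round((rot(base+2.5*i)-b)/1000,4))
E
```

```text
clock: 6.13
eef_pos: [614.0, -101.5, 77.3]
eef_rot: [3.14, -0.003, -0.064]
wrist_force: [4.6, -0.3, -9.3]
finger_gap: 23.6
[ 614.03697801 -101.54848045   77.29720174] [ 4.56512531 -0.29173935 -9.30396848]
116.08921021621104 -3.7776405663320065
0 2.5 [0.0002 0.0051]
0 5.0 [0.0002 0.0101]
0 7.5 [0.     0.0152]
0 10.0 [-0.0004  0.0202]
0 12.5 [-0.0011  0.0253]
0 15.0 [-0.002   0.0302]
0 17.5 [-0.0031  0.0352]
0 20.0 [-0.0044  0.0401]
20 2.5 [-0.0015  0.0048]
20 5.0 [-0.0033  0.0096]
20 7.5 [-0.0052  0.0143]
20 10.0 [-0.0073  0.0189]
20 12.5 [-0.0097  0.0234]
20 15.0 [-0.0122  0.0277]
20 17.5 [-0.0149  0.032 ]
20 20.0 [-0.0178  0.0362]
40 2.5 [-0.0031  0.004 ]
40 5.0 [-0.0063  0.0079]
40 7.5 [-0.0098  0.0116]
40 10.0 [-0.0133  0.0152]
40 12.5 [-0.0171  0.0186]
40 15.0 [-0.0209  0.0219]
40 17.5 [-0.025  0.025]
40 20.0 [-0.0291  0.0279]
```

View pics/s3.png

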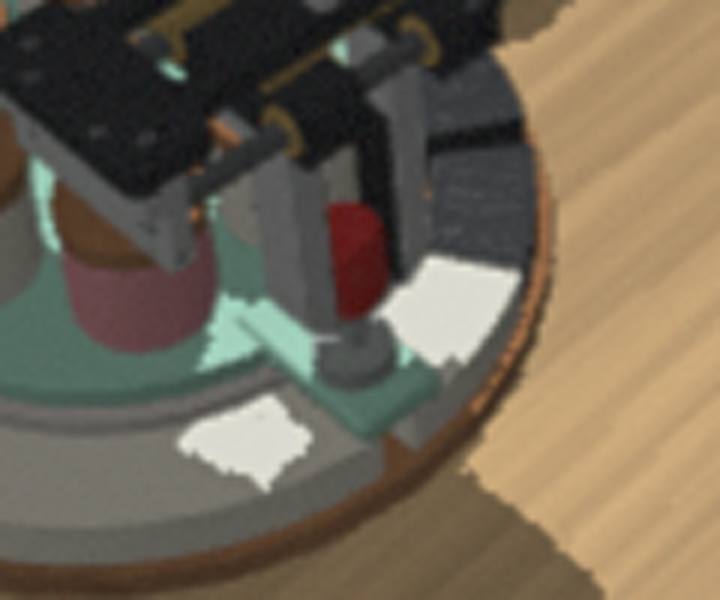

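The knob is raised clear of its collar and Fz ≈ -9 N, which matches the spring. Now turning along the arc.

```bash
python3 -m crank '[{"offset":[-0.0003,0.0051,0],"spin":2.5},{"offset":[-0.0006,0.0101,0],"spin":5},{"offset":[-0.0008,0.0152,0],"spin":7.5},{"offset":[-0.0012,0.0202,0],"spin":10},{"offset":[-0.0019,0.0252,0],"spin":12.5},{"offset":[-0.0028,0.0301,0],"spin":15},{"offset":[-0.0039,0.0350,0],"spin":17.5},{"offset":[-0.0052,0.0398,0],"spin":20}]'
python3 - <<'E'
from h import *
import math
s=manip.read_state();print(s["eef_pos"],s["wrist_force"])
r=s["eef_pos"][:2]-[498.2,-93.9];print(np.hypot(*r),math.degrees(math.atan2(r[1],r[0])),math.degrees(s["eef_rot"][2]))
E
```

```text
clock: 6.85
eef_pos: [609.6, -61.2, 77.6]
eef_rot: [3.14, -0.005, 0.287]
wrist_force: [8.9, 1.8, -8.5]
finger_gap: 23.2
[609.55821248 -61.24992672  77.6450213 ] [ 8.92834579  1.75761605 -8.50997701]
116.04602006503998 16.341063853768397 16.465588716501635
```

```bash
python3 -m crank '[{"offset":[-0.0010,0.0049,0],"spin":2.5},{"offset":[-0.0024,0.0099,0],"spin":5},{"offset":[-0.0040,0.0147,0],"spin":7.5},{"offset":[-0.0059,0.0194,0],"spin":10},{"offset":[-0.0082,0.0240,0],"spin":12.5},{"offset":[-0.0106,0.0284,0],"spin":15},{"offset":[-0.0133,0.0328,0],"spin":17.5},{"offset":[-0.0162,0.0370,0],"spin":20}]'
python3 - <<'E'
from h import *
import math
s=manip.read_state();print(s["eef_pos"],s["wrist_force"])
r=s["eef_pos"][:2]-[498.2,-93.9];print(np.hypot(*r),math.degrees(math.atan2(r[1],r[0])),math.degrees(s["eef_rot"][2]))
E
```

```text
clock: 7.52
eef_pos: [591.9, -24.4, 77.0]
eef_rot: [-3.141, -0.002, 0.639]
wrist_force: [-4.2, -3.7, -9.1]
finger_gap: 23.1
[591.94654628 -24.40113421  76.95386037] [-4.17479499 -3.65028622 -9.06806771]
116.69836025344009 36.551335274012764 36.58629980597493
```

```bash
python3 -m crank '[{"offset":[-0.0026,0.0027,0],"spin":1.9},{"offset":[-0.0052,0.0055,0],"spin":3.8},{"offset":[-0.0078,0.0083,0],"spin":5.6},{"offset":[-0.0103,0.0111,0],"spin":7.5},{"offset":[-0.0130,0.0138,0],"spin":9.4},{"offset":[-0.0158,0.0164,0],"spin":11.3},{"offset":[-0.0187,0.0188,0],"spin":13.1},{"offset":[-0.0217,0.0211,0],"spin":15}]'
python3 - <<'E'
from h import *
import math
s=manip.read_state();print(s["eef_pos"],s["wrist_force"])
r=s["eef_pos"][:2]-[498.2,-93.9];print(np.hypot(*r),math.degrees(math.atan2(r[1],r[0])),math.degrees(s["eef_rot"][2]))
p=manip.camera("top");q=manip.camera("scene")
c=np.vstack([cv2.resize(x,(480,300),interpolation=cv2.INTER_CUBIC) for x in (p["pixels"][200:300,300:460],q["pixels"][220:320,220:380])])
cv2.imwrite("pics/t4.png",c[:,:,::-1])
E
```

```text
clock: 8.18
eef_pos: [570.3, -2.6, 77.1]
eef_rot: [-3.141, -0.003, 0.902]
wrist_force: [5.3, 4.8, -7.6]
finger_gap: 23.6
[570.30817907  -2.56397478  77.07367407] [ 5.28851077  4.77277066 -7.56513583]
116.36949338359139 51.70953123050399 51.68150614910339
```

View pics/t4.png

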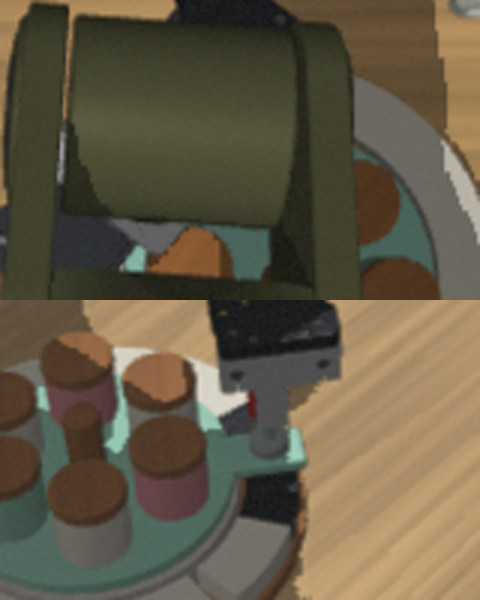

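The arm sits over the plate, about 2° short of the notch, which is where I want it. I'll loosen the jaws so the spring sets the pin down on the plate.

```bash
python3 -m crank '[{"offset":[0,0,0],"spin":0},{"offset":[0,0,-0.001],"spin":0},{"offset":[0,0,-0.002],"spin":0},{"offset":[0,0,-0.003],"spin":0},{"offset":[0,0,-0.004],"spin":0},{"offset":[0,0,-0.005],"spin":0},{"offset":[0,0,-0.006],"spin":0},{"offset":[0,0,-0.006],"spin":0}]' 0.29 10
cat > k.py <<'E'
from h import *
import math
s=manip.read_state();f=s["wrist_force"];r=s["eef_pos"][:2]-[498.2,-93.9];a=math.atan2(r[1],r[0])
print("r %.1f ang %.2f yaw %.2f Frad %.1f Ftan %.1f Fz %.1f gap %.1f"%(np.hypot(*r),math.degrees(a),math.degrees(s["eef_rot"][2]),f[0]*math.cos(a)+f[1]*math.sin(a),-f[0]*math.sin(a)+f[1]*math.cos(a),f[2],s["finger_gap"]))
E
python3 k.py
python3 - <<'E'
from h import *
q=manip.camera("scene");cv2.imwrite("pics/s5.png",cv2.resize(q["pixels"][220:320,250:370],None,fx=5,fy=5,interpolation=cv2.INTER_CUBIC)[:,:,::-1])
E
```

```text
clock: 8.95
eef_pos: [569.9, -2.3, 70.8]
eef_rot: [-3.14, -0.003, 0.902]
wrist_force: [0.1, 0.2, -0.5]
finger_gap: 27.3
r 116.3 ang 51.95 yaw 51.69 Frad 0.2 Ftan 0.1 Fz -0.5 gap 27.3
```

View pics/s5.png

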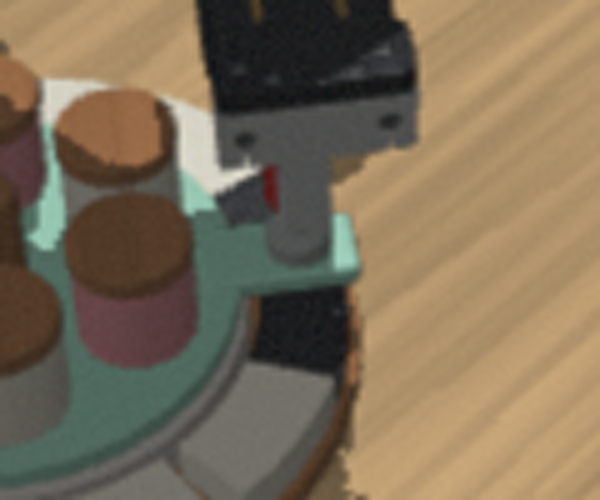

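The finger is clear of the knob and the forces are near zero, so the pin is resting under its spring. Pushing gently counter-clockwise with the loose jaw to feel for the notch.

```bash
python3 -m crank '[{"offset":[-0.0003,0.0002,0],"spin":0},{"offset":[-0.0006,0.0004,0],"spin":0},{"offset":[-0.0009,0.0007,0],"spin":0.3},{"offset":[-0.0011,0.0009,0],"spin":0.5},{"offset":[-0.0013,0.0011,0],"spin":0.7},{"offset":[-0.0015,0.0012,0],"spin":0.8},{"offset":[-0.0017,0.0013,0],"spin":0.9},{"offset":[-0.0019,0.0015,0],"spin":1}]'; python3 k.py
python3 -m crank '[{"offset":[-0.0002,0.0001,0],"spin":0},{"offset":[-0.0004,0.0003,0],"spin":0.2},{"offset":[-0.0006,0.0004,0],"spin":0.3},{"offset":[-0.0008,0.0006,0],"spin":0.4},{"offset":[-0.0010,0.0007,0],"spin":0.5},{"offset":[-0.0012,0.0009,0],"spin":0.6},{"offset":[-0.0014,0.0010,0],"spin":0.7},{"offset":[-0.0016,0.0012,0],"spin":0.8}]'; python3 k.py
```

```text
clock: 9.67
eef_pos: [568.0, -0.8, 70.9]
eef_rot: [-3.14, -0.003, 0.92]
wrist_force: [-1.1, -0.3, 0.4]
finger_gap: 27.2
r 116.4 ang 53.16 yaw 52.70 Frad -0.9 Ftan 0.6 Fz 0.4 gap 27.2
clock: 10.33
eef_pos: [566.4, 0.4, 70.9]
eef_rot: [-3.14, -0.003, 0.934]
wrist_force: [-0.4, 0.8, 0.4]
finger_gap: 26.8
r 116.4 ang 54.14 yaw 53.51 Frad 0.4 Ftan 0.8 Fz 0.4 gap 26.8
```

```bash
python3 -m crank '[{"offset":[-0.0002,0.0001,0],"spin":0},{"offset":[-0.0004,0.0003,0],"spin":0.2},{"offset":[-0.0006,0.0004,0],"spin":0.3},{"offset":[-0.0008,0.0006,0],"spin":0.4},{"offset":[-0.0010,0.0007,0],"spin":0.5},{"offset":[-0.0012,0.0009,0],"spin":0.6},{"offset":[-0.0014,0.0010,0],"spin":0.7},{"offset":[-0.0016,0.0012,0],"spin":0.8}]'; python3 k.py;  python3 - <<'E'
from h import *
q=manip.camera("scene");cv2.imwrite("pics/s6.png",cv2.resize(q["pixels"][220:320,250:370],None,fx=5,fy=5,interpolation=cv2.INTER_CUBIC)[:,:,::-1])
E
```

```text
clock: 11.0
eef_pos: [564.7, 1.6, 70.9]
eef_rot: [-3.14, -0.003, 0.948]
wrist_force: [0.8, -0.0, -0.7]
finger_gap: 27.6
r 116.4 ang 55.14 yaw 54.32 Frad 0.4 Ftan -0.7 Fz -0.7 gap 27.6
```

View pics/s6.png

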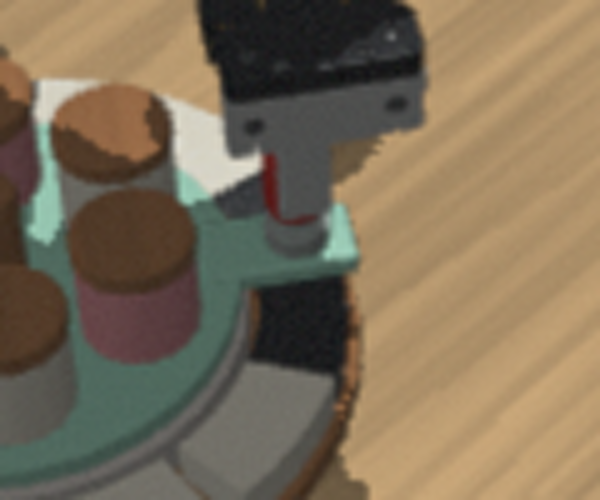

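```bash
python3 -m crank '[{"offset":[-0.0002,0.0001,0],"spin":0},{"offset":[-0.0004,0.0003,0],"spin":0},{"offset":[-0.0006,0.0004,0],"spin":0},{"offset":[-0.0008,0.0006,0],"spin":0},{"offset":[-0.0010,0.0007,0],"spin":0},{"offset":[-0.0010,0.0007,0],"spin":0},{"offset":[-0.0010,0.0007,0],"spin":0},{"offset":[-0.0010,0.0007,0],"spin":0}]'; python3 k.py
```

```text
clock: 11.72
eef_pos: [563.9, 2.3, 71.0]
eef_rot: [-3.141, -0.003, 0.948]
wrist_force: [3.3, -1.4, -0.8]
finger_gap: 27.2
r 116.5 ang 55.68 yaw 54.32 Frad 0.7 Ftan -3.5 Fz -0.8 gap 27.2
```

```bash
python3 -m crank '[{"offset":[-0.0002,0.0001,0],"spin":0},{"offset":[-0.0004,0.0003,0],"spin":0},{"offset":[-0.0006,0.0004,0],"spin":0},{"offset":[-0.0006,0.0004,0],"spin":0},{"offset":[-0.0006,0.0004,0],"spin":0},{"offset":[-0.0006,0.0004,0],"spin":0},{"offset":[-0.0006,0.0004,0],"spin":0},{"offset":[-0.0006,0.0004,0],"spin":0}]'; python3 k.py
```

```text
clock: 12.38
eef_pos: [563.7, 2.5, 71.0]
eef_rot: [3.142, -0.003, 0.948]
wrist_force: [7.2, -3.5, -3.5]
finger_gap: 27.4
r 116.5 ang 55.81 yaw 54.32 Frad 1.1 Ftan -7.9 Fz -3.5 gap 27.4
```

The force climbs to 8 N with hardly any motion, so the pin is up against the notch wall, i.e. it has dropped in. Backing off to centre, opening and lifting away.

```bash
python3 -m crank '[{"offset":[0.0007,-0.0005,0],"spin":0},{"offset":[0.0014,-0.001,0],"spin":0},{"offset":[0.0018,-0.0013,0],"spin":0},{"offset":[0.0018,-0.0013,0],"spin":0},{"offset":[0.0018,-0.0013,0],"spin":0},{"offset":[0.0018,-0.0013,0],"spin":0},{"offset":[0.0018,-0.0013,0],"spin":0},{"offset":[0.0018,-0.0013,0],"spin":0}]' 0.5; python3 k.py
python3 -m crank '[{"offset":[0,0,0.01],"spin":0},{"offset":[0,0,0.02],"spin":0},{"offset":[0,0,0.04],"spin":0},{"offset":[0,0,0.06],"spin":0},{"offset":[0,0,0.08],"spin":0},{"offset":[0,0,0.1],"spin":0},{"offset":[0,0,0.1],"spin":0},{"offset":[0,0,0.1],"spin":0}]'; python3 k.py
python3 - <<'E'
from h import *
q=manip.camera("scene");cv2.imwrite("pics/s7.png",cv2.resize(q["pixels"][220:320,250:370],None,fx=5,fy=5,interpolation=cv2.INTER_CUBIC)[:,:,::-1])
n,uv,_=redknob(q,80);E=np.array(q["extrinsics"])
h=cv2.cvtColor(q["pixels"],cv2.COLOR_RGB2HSV);m=((h[...,0]<6)|(h[...,0]>174))&(h[...,1]>190)&(h[...,2]>60)
v,u=np.nonzero(m);print(n,uv,v.min(),v.max(),u.min(),u.max())
for d in(0,9):
  for z in (62,92):
    X=E@[498.2+115*np.cos(np.radians(54)),-93.9+115*np.sin(np.radians(54)),z+d,1];print(d,z,q["fx"]*X[0]/X[2]+q["cx"],q["fy"]*X[1]/X[2]+q["cy"])
E
```

```text
clock: 13.05
eef_pos: [565.4, 1.2, 71.0]
eef_rot: [3.142, -0.003, 0.948]
wrist_force: [0.1, -0.7, -0.1]
finger_gap: 47.2
r 116.5 ang 54.74 yaw 54.32 Frad -0.5 Ftan -0.5 Fz -0.1 gap 47.2
clock: 13.72
eef_pos: [565.9, 1.2, 172.6]
eef_rot: [3.139, -0.005, 0.948]
wrist_force: [0.0, 0.9, -0.1]
finger_gap: 47.3
r 116.7 ang 54.56 yaw 54.33 Frad 0.8 Ftan 0.5 Fz -0.1 gap 47.3
25 (np.float64(308.2), np.float64(255.8)) 248 262 304 313
0 62 308.4061632646071 260.0498543743002
0 92 307.6954912942434 248.74468918887945
9 62 308.19571382874506 256.70208531232146
9 92 307.47708253224164 245.27030545722678
```

View pics/s7.png

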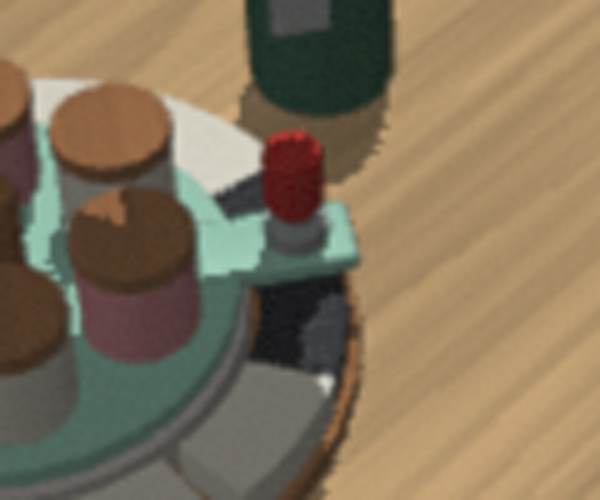

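The knob spans rows 246 to 264 in the scene image. That matches the predicted fully-down position (about 246 to 263), not riding (about 242 to 260). Handing in.

```bash
python3 -c "
from cell import manip
print(manip.sign_off())"
```

```text
the job is handed in; nothing more can be done
None
```

The carousel is locked in the stop plate's notch, and I handed the job in at about 14 s of the 46 s allowed. No verdict was reported.

I drew the knob up about 13 mm and turned the carousel about 55° counter-clockwise. Then I loosened the jaws so the spring pressed the pin, and nudged the knob with the loose finger until the pin dropped into the notch. That left the carousel at about 57–58° (1.0 rad).

**Last checks:**
- **Locked:** pushing further raised the side force from 3.5 to 8 N with almost no movement, so the pin was against the notch wall.
- **Pin down:** after release, the knob's height in the scene image matched fully down, not riding on the plate.
- **Let go:** the wrist force was near zero, with the gripper open and about 10 cm higher.
- **Bystanders:** the canister looked unmoved in the last picture. I did not re-measure the mug or the bowl; the arm passed only over the canister's side and stayed well above it.

**Disagreements:**
- **Pull on the knob:** radial force on it reached 5 to 9 N during the turn, because my estimate of the axis was about 1 mm off.
- **Missing riding drag:** I did not see the expected 3 N of drag while the pin was riding. I only confirmed the notch from the picture and the later push.

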